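Turn a glue-up tray and its board over together onto the free stand

ROBOT

A 6-joint arm with a two-finger parallel gripper is mounted at the origin on the work surface. World frame = base frame: x ahead of the robot, y to its left, z up, the work surface at z = 0. Lengths are in m, angles in rad, forces in N, time in s.
With the tool pointing down it reaches from about 0.425 to 0.95 m from the base axis. Payload 3.5 kg.
Tool frame: the origin (TCP) lies on the centre line of the jaws, within the pads' length; the fingertips stand 14 mm ahead of it and the grasp point (between the pads) lies 5 mm behind it (tips_ahead is the distance from the TCP to the fingertips, in m); y points along the fingers, z is the direction in which the jaws open and shut, and the axes are right-handed (so a half turn about y gives the same grasp; the last joint's range is limited). The gripper opens to 85 mm and grips with 20 to 120 N. Pads are 22 mm wide; open, the fingers measure 114 mm over their backs; the gripper's body (76 mm by 85 mm) begins 54 mm behind the grasp point. The pads swing forward as they close: fully open they stand 13 mm farther back than shut.
Start: joints at [-1.341, 0.286, 1.577, -0, 1.279, -0.15], TCP at [0.25, -0.627, 0.245] pointing down, gripper open.
Joint ranges: [-2.77, 2.77], [-0.9, 2.22], [0.21, 2.48], [-1.53, 4.67], [0.24, 2.81], [-2.84, 2.84]. Speed limits (rad/s): [2.79, 2.79, 3.14, 3.14, 3.14, 3.14].

INTERFACE

Orientations are given as a unit quaternion [x, y, z, w].
In Python, from plant import get_state, read_camera, sign_off, tips_ahead gives the robot as it stands.
- The arm moves only by the tool send_rows, never from a script. Its argument "plan" is a list of rows, each a list of 2 entries, a list of its own where there are three numbers: the shift along the tool's x, y, z in units of 12 cm (1.0 is 12 cm), then the turn, a rotation vector about the tool's x, y, z in units of 360 degrees (1.0 is 360 degrees). In form: [[[tx, ty, tz], [rx, ry, rz]], ...]. A call has 1 to 12 rows; each row shifts and turns the commanded pose from where the row before left it, along the tool's axes as they then stand; what a row does not reach is not made up. A row lasts 1/10 s, in which the tool goes at most 50 mm and 8.59 degrees, less where a joint would pass 70% of its speed; a pose out of reach is approached as far as the arm can. A call with a number of a shift or a turn outside -1 to 1 is refused whole. A call with a gripper value outside its range is refused whole. "gripper" is the closure, from 0 (fully open) to 1 (shut), set as the call begins (left out, the last holds). The fingers move at their own pace and stop on an object; "grip_force" is the grip in N (left out, the last holds). Time passes only in rows, so rows that do not move let the fingers close. It gives the time, the measured TCP pose, the force and the opening at its end, in the units of the state.
- get_state(): the state, without advancing time (a new reading comes with each control period).
- read_camera(name): name is "scene" or "top" or "wrist"; returns a dict with "img" (400x640x3 uint8, blue, green, red), "fx", "fy", "cx", "cy" (pixels), "world_from_camera" (4x4, takes a point from camera to world coordinates); the wrist camera has in their place "mount" (4x4, takes a point from camera to tool coordinates, whose origin is the TCP and whose axes are the tool frame's). Camera axes: x right, y down, z forward; pixel columns grow to the right and rows downward; lengths in m; the calibration is good to about 2 mm. A picture is of the moment at which its call begins: read the wrist's pose just before it. There is no depth.
- sign_off(): hands the job in, once; it reports no verdict.
The state is a dict: "time": time; "qpos": joint angles; "dq": joint speeds; "joint_efforts": joint torques, N m; "eef_pos": TCP position; "tcp_rot": TCP orientation; "contact_force": force on the tool from outside, world axes, zero at the start; "wrist_torque": the same for the moment, N m; "opening": opening from 0.0 (shut) to 1.0 (fully open).
Only numpy, scipy, OpenCV 4.12 (cv2) and the standard library are available. Lean on these libraries where they do the work, as an engineer would, in place of code of your own. Each camera call takes 0.05 s, during which the arm holds its last target. There are 200 camera calls.

TASK

First clear the wooden offcut off the second sloping stand and put it in the open offcuts box. Then take the black tray (a wooden panel lies loose in it) and the plywood board that covers it off the first stand, turn them over together without letting them come apart, and set them down on the second stand, centred and fully seated on ledge and back, with the board now against the stand and the upturned tray on top. Let go, and do not disturb the glue bottle, tin or sanding block.

Things in the scene. Friction and masses are not known exactly. Their poses are not given: they have to be found in the camera images.
- stand_a: Grey laminate sloping stand, fixed, holding tray and board at the start. Origin: centre of its underside; x points out of its front, y along the ledge, z up. Back plate and ledge are 170 mm wide in y. The back slopes 45 degrees: up the slope is (-0.707, 0, 0.707), out of its face (0.707, 0, 0.707). Base plate 165 x 150 x 12 mm, centred at x = 10 mm.
- stand_a_seat (a point): Middle of the inner corner of ledge and back of stand_a, at (45, 0, 30) mm in the stand's frame. From here the back plate (12 mm thick) rises only 60 mm up the slope, and the ledge (12 mm thick) stands out 52 mm square to the back. What leans here sticks up past the back plate; behind that overhang all is free above z = 50 mm, for a finger.
- stand_b: Second stand, identical in shape and frame to stand_a (fixed); the offcut stands on it at the start, and the turned pair must end on it.
- stand_b_seat (a point): The same corner point on stand_b. The turned pair, fully seated, has its lower 150 mm edge in this corner.
- tray: Black plastic tray, 120 (x) x 150 (y) x 26 mm high, walls and bottom 5 mm, open at +z, about 0.22 kg. Origin: centre of its flat underside, which at the start lies on the back of stand_a, a 150 mm edge on the ledge, x down the slope. With the board the pair is 36 mm thick and reaches 120 mm up the slope, 60 mm past the back plate; it can be pinched there across the 36 mm.
- tray_mouth (a point): Centre of the tray's mouth, at the rim plane, 26 mm from the tray's underside along its z.
- board: Plywood board 120 x 150 x 10 mm (x, y, z), loose, about 0.13 kg, lying over the tray's mouth with the same outline, held only by its weight. Origin: centre of the face that touches the tray; z points away from the tray.
- panel: Dark wooden panel 106 x 134 x 19 mm, about 0.17 kg, loose inside the tray (cavity 110 x 140 x 21 mm), hidden under the board. Origin: centre of the face that lies on the tray's bottom at the start.
- offcut: Wooden block, 100 mm (its x) x 55 mm (its y) x 40 mm (its z), loose, about 0.15 kg. Origin: centre of the 100 x 55 face that lies against the back of stand_b; z points out of the stand's face, x down the slope. It stands on the ledge with its 100 mm up the slope, somewhere along the ledge; its 55 mm faces look along the ledge.
- offcut_center (a point): Centre of the offcut block.
- offcut_box: Open wooden box, 150 (x) x 160 (y) x 65 mm high, walls and bottom 6 mm, fixed and empty. Origin: centre of its underside.
- glue: White glue bottle, upright, 56 mm across, 170 mm high, loose; a bystander. Origin: centre of its underside.
- tin: Round tin with a pale paper label, upright, 76 mm across, 100 mm high, loose; a bystander. Origin: centre of its underside.
- sanding_block: Cork sanding block 110 x 60 x 35 mm on the bench; a bystander. Origin: centre of its underside.

How it is judged:
By the outcome, as a careful person would: the job done as asked, in the order asked, and still so for the second after the job is handed in, with the robot touching nothing.
It also fails if it takes over 64 s, if anything falls off the work surface, if the arm or the gripper's body presses on something with over 40 N, if the wrist force passes 120 N, or if a joint passes its speed limit or range.

## Working session

There is one attempt and no reset: what is moved stays moved. The work goes in short steps, Python scripts to look and compute and a tool call to move; the robot and the scene stay as the last step left them, time stands still between calls to the robot, and variables do not carry over. Pictures are saved under pics/ and viewed, about 8 in all and at most 12, crops included, and the job is handed in when it is done.

Besides the shell and the picture viewer there is one more tool, called after "Call:" in YAML: its name, and indented under it one key for each argument. send_rows: Moves the arm, as the interface text tells. Its arguments: {"type":"object","properties":{"plan":{"type":"array"},"gripper":{"type":"number"},"grip_force":{"type":"number"}},"required":["plan"]}

```bash
ls; mkdir -p pics
cat > h.py <<'E'
import numpy as np, cv2
from scipy.spatial.transform import Rotation as R
from plant import get_state, read_camera, sign_off, tips_ahead
def T(c,s=None):
    if 'world_from_camera' in c: return np.array(c['world_from_camera'])
    M=np.eye(4);M[:3,:3]=R.from_quat(s['tcp_rot']).as_matrix();M[:3,3]=s['eef_pos']
    return M@np.array(c['mount'])
def ray(c,u,v,W):
    d=W[:3,:3]@np.array([(u-c['cx'])/c['fx'],(v-c['cy'])/c['fy'],1]);return W[:3,3],d
def onz(c,u,v,z,W):
    o,d=ray(c,u,v,W);return o+d*(z-o[2])/d[2]
def two(a,b):
    (o,d),(p,e)=a,b
    t=np.linalg.lstsq(np.c_[d,-e],p-o,rcond=None)[0];x=o+d*t[0];y=p+e*t[1];return (x+y)/2,np.linalg.norm(x-y)
def proj(c,P,W):
    q=np.linalg.inv(W)@np.r_[P,1];return np.array([c['fx']*q[0]/q[2]+c['cx'],c['fy']*q[1]/q[2]+c['cy']])
E
python3 - <<'E'
from h import *
import pickle
print(get_state(),tips_ahead)
d={}
for n in('scene','top','wrist'):
    c=read_camera(n);cv2.imwrite(f'pics/{n}0.png',c['img']);d[n]=c
    print(n,{k:np.round(v,3).tolist() for k,v in c.items() if k!='img'})
pickle.dump(d,open('c0.pkl','wb'))
E
```

```text
pics
{'time': 0.0, 'qpos': array([-1.34102255e+00,  2.87180418e-01,  1.57821582e+00,  1.79152253e-05,
        1.27860008e+00, -1.49999337e-01]), 'dq': array([ 0.00037179, -0.00210778, -0.00125636, -0.00015946, -0.0005023 ,
       -0.00055275]), 'joint_efforts': array([-6.36790210e-04, -4.05985701e+01, -2.92625606e+01, -1.48077820e-04,
        5.95028512e-03,  8.73734791e-07]), 'eef_pos': array([ 0.25011338, -0.62626259,  0.24391629]), 'tcp_rot': array([-0.13349057,  0.69524623, -0.69354746,  0.13343491]), 'contact_force': array([-0.8349288 , -0.23459234, -0.02696776]), 'wrist_torque': array([-0.00739772,  0.01500532,  0.01183636]), 'opening': 0.9984277032301232} 0.014
scene {'fx': 498.964, 'fy': 498.964, 'cx': 313.859, 'cy': 196.68, 'world_from_camera': [[-0.651, 0.48, -0.589, 1.386], [0.759, 0.401, -0.512, 0.725], [-0.009, -0.78, -0.625, 0.97], [0.0, 0.0, 0.0, 1.0]]}
top {'fx': 400.218, 'fy': 400.218, 'cx': 321.557, 'cy': 198.316, 'world_from_camera': [[0.004, -0.987, 0.158, 0.361], [-1.0, -0.004, -0.001, -0.02], [0.001, -0.158, -0.987, 1.443], [0.0, 0.0, 0.0, 1.0]]}
wrist {'fx': 338.363, 'fy': 338.363, 'cx': 321.704, 'cy': 197.421, 'mount': [[0.0, 0.956, 0.293, -0.075], [-0.0, -0.293, 0.956, -0.129], [1.0, -0.001, 0.0, -0.0], [0.0, 0.0, 0.0, 1.0]]}
```

View pics/scene0.png

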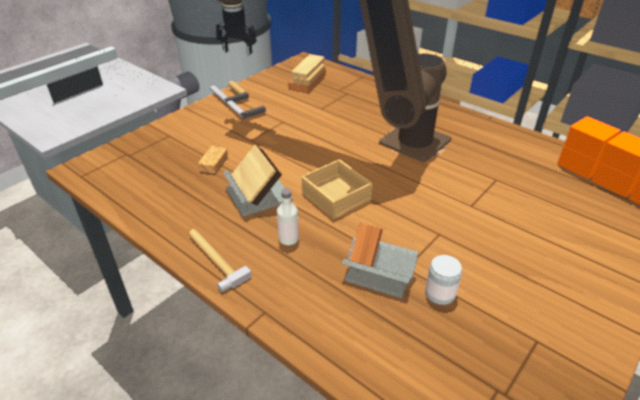

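View pics/top0.png

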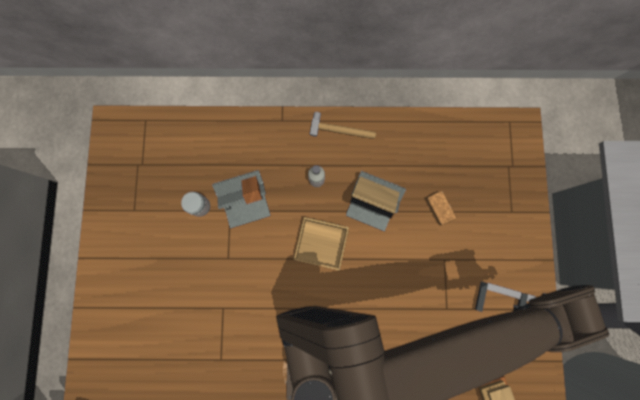

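Run:
```python
from h import *
import pickle
d=pickle.load(open('c0.pkl','rb'))
s=d['scene']['img'];t=d['top']['img']
a=cv2.resize(s[135:305,190:470],(800,486),interpolation=3)
a=a[:, :]
cv2.imwrite('pics/s1.png',a)
b=cv2.resize(t[155:275,175:465],(800,331),interpolation=3)
cv2.imwrite('pics/t1.png',b)
```

```text
(no output)
```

View pics/s1.png

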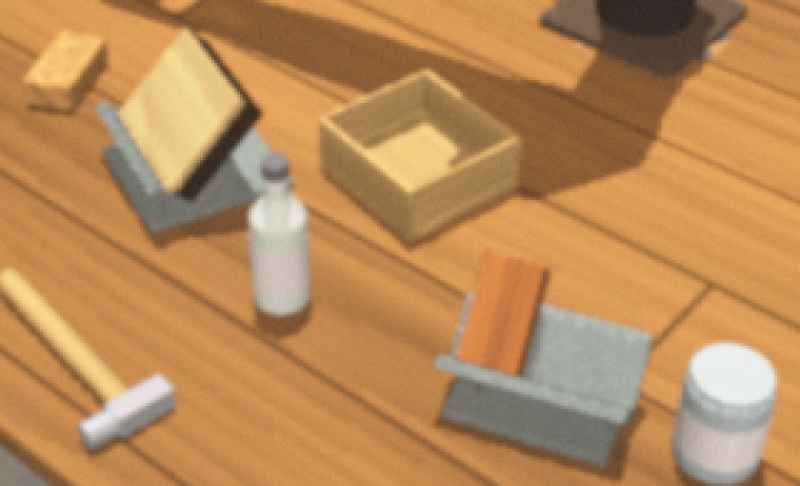

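View pics/t1.png

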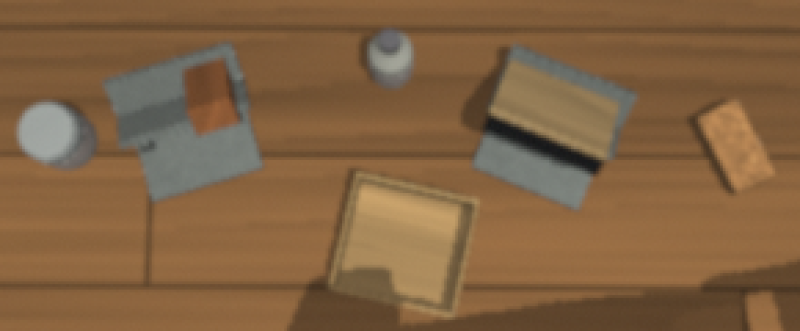

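Scene: the offcut (orange-brown) sits at the −y end of stand B, which is at left in the top view. The pair is on stand A, with the black strip being the tray's upper end, and both stands face roughly +x. The box is between them nearer the robot, and the glue is at crop (390,58). Next are the coarse positions.

Run:
```python
from h import *
import pickle
d=pickle.load(open('c0.pkl','rb'));c=d['top'];W=T(c);sc=d['scene'];S=T(sc)
def P(u,v,z): return onz(c,u/2.7586+175,v/2.7586+155,z,W)
def stand(n,bl,br,fl,fr):
    q=[P(*p,.012)[:2] for p in(bl,br,fl,fr)]
    x=(q[2]+q[3]-q[0]-q[1])/2; yaw=np.degrees(np.arctan2(x[1],x[0]))
    ctr=sum(q)/4; print(n,np.round(q,3).tolist(),'len',np.linalg.norm(x).round(3),'w',[np.linalg.norm(q[0]-q[1]).round(3),np.linalg.norm(q[2]-q[3]).round(3)],'yaw',yaw.round(1),'origin',(ctr-.01*x/np.linalg.norm(x)).round(3))
stand('B',(152,200),(262,165),(105,80),(232,42))
stand('A',(475,165),(580,208),(512,45),(635,95))
b=[P(*p,.065)[:2] for p in((355,170),(478,203),(453,317),(329,289))]
print('box',np.round(b,3).tolist(),np.mean(b,0).round(3))
print('glue',P(390,42,.17).round(3),'tin',P(47,132,.1).round(3),'sand',P(735,142,.035).round(3))
# offcut top edge in top view
print('offcut top', [P(*p,z).round(3).tolist() for p,z in(((190,134),.10),((238,122),.10),((186,68),.06),((222,60),.06))])
```

```text
B [[0.483, 0.306], [0.529, 0.165], [0.641, 0.374], [0.693, 0.208]] len 0.171 w [np.float64(0.149), np.float64(0.174)] yaw 19.2 origin [0.577 0.26 ]
A [[0.53, -0.113], [0.475, -0.249], [0.691, -0.163], [0.624, -0.324]] len 0.167 w [np.float64(0.147), np.float64(0.175)] yaw -22.1 origin [ 0.571 -0.209]
box [[0.517, 0.041], [0.476, -0.113], [0.336, -0.081], [0.37, 0.071]] [ 0.425 -0.021]
glue [ 0.657 -0.003  0.17 ] tin [0.559 0.418 0.1  ] sand [ 0.559 -0.447  0.035]
offcut top [[0.557, 0.243, 0.1], [0.572, 0.184, 0.1], [0.648, 0.259, 0.06], [0.659, 0.213, 0.06]]
```

Call:
send_rows:
  plan:
    - [[-0.33,-0.1,-0.215],[0,0,0]]
    - [[-0.33,-0.1,-0.215],[0,0,0]]
    - [[-0.33,-0.1,-0.215],[0,0,0]]
    - [[-0.33,-0.1,-0.215],[0,0,0]]
    - [[-0.33,-0.1,-0.215],[0,0,0]]
    - [[-0.33,-0.1,-0.215],[0,0,0]]
    - [[-0.33,-0.1,-0.215],[0,0,0]]
    - [[-0.33,-0.1,-0.215],[0,0,0]]
    - [[-0.33,-0.1,-0.215],[0,0,0]]
    - [[-0.33,-0.1,-0.215],[0,0,0]]
    - [[-0.33,-0.1,-0.215],[0,0,0]]

```text
time: 1.25
eef_pos: [0.5503, -0.1999, 0.3776]
tcp_rot: [-0.134, 0.694, -0.694, 0.133]
contact_force: [0.8, -0.2, -0.4]
opening: 0.999
```

Call:
send_rows:
  plan:
    - [[0,0,0],[0,-0.0213,0]]
    - [[0,0,0],[0,-0.0213,0]]
    - [[0,0,0],[0,-0.0213,0]]
    - [[0,0,0],[0,-0.0213,0]]
    - [[0,0,0],[0,-0.0213,0]]
    - [[0,0,0],[0,-0.0213,0]]
    - [[0,0,0],[0,0,0]]

```text
time: 1.95
eef_pos: [0.5495, -0.2017, 0.3769]
tcp_rot: [-0.394, 0.587, -0.587, 0.394]
contact_force: [0.1, -0.1, -0.9]
opening: 1.004
```

Run:
```python
from h import *
import pickle
s=get_state();c=read_camera('wrist');pickle.dump((s,c),open('wA.pkl','wb'));cv2.imwrite('pics/wA.png',c['img'])
print(s['time'],s['qpos'].round(3),s['eef_pos'].round(4),s['tcp_rot'].round(4))
```

```text
1.95 [-0.525  0.019  1.64  -0.     1.483 -0.137] [ 0.5495 -0.2017  0.3769] [-0.3943  0.5873 -0.5868  0.394 ]
```

View pics/wA.png

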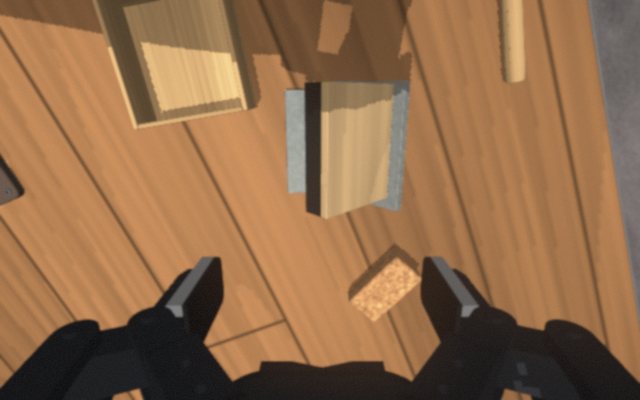

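Wrist view over stand A: the black tray end strip runs u≈306–322, v≈82–217, the board is to its right up to u≈392, and the grey back base corners are at (287,90) and (289,193). I'll refine this with a mask.

```bash
cat >> h.py <<'E'
def strip(c,W,roi,thr=60):
    """black tray-end strip: rect corners in pixels"""
    x0,y0,x1,y1=roi;g=c['img'][y0:y1,x0:x1].max(2)
    m=(g<thr).astype(np.uint8);n,l,st,_=cv2.connectedComponentsWithStats(m)
    k=1+np.argmax(st[1:,4]);ct=max(cv2.findContours((l==k).astype(np.uint8),0,2)[0],key=cv2.contourArea)
    q=cv2.approxPolyDP(ct,4,True)[:,0]+[x0,y0];return st[k],q
E
python3 - <<'E'
from h import *
import pickle
s,c=pickle.load(open('wA.pkl','rb'));W=T(c,s)
print(strip(c,W,(290,60,345,240)))
for a,b,z in (((306,82),(307,213),.115),((322,82),(322,217),.1332),((287,90),(289,193),.012)):
    p,q=onz(c,*a,z,W),onz(c,*b,z,W);e=p-q;print(p.round(4),q.round(4),'len',np.linalg.norm(e).round(4),'yaw',np.degrees(np.arctan2(-e[0],e[1])).round(2),'mid',((p+q)/2).round(4))
    o={.115:-.040,.1332:-.0215,.012:-.0725}[z];y=np.arctan2(-e[0],e[1]);print('origin',((p+q)/2)[:2]-o*np.array([np.cos(y),np.sin(y)]))
E
```

```text
(array([  16,   23,   14,  109, 1182], dtype=int32), array([[319,  83],
       [306,  84],
       [312, 191],
       [317, 186],
       [312, 188],
       [312, 182],
       [318, 183]]))
[ 0.5663 -0.1144  0.115 ] [ 0.5079 -0.2548  0.115 ] len 0.1521 yaw -22.58 mid [ 0.5371 -0.1846  0.115 ]
origin [ 0.57400327 -0.19993699]
[ 0.5823 -0.1215  0.1332] [ 0.5255 -0.2604  0.1332] len 0.15 yaw -22.25 mid [ 0.5539 -0.1909  0.1332]
origin [ 0.5737611  -0.19907588]
[ 0.5347 -0.1093  0.012 ] [ 0.4767 -0.247   0.012 ] len 0.1494 yaw -22.82 mid [ 0.5057 -0.1781  0.012 ]
origin [ 0.57251426 -0.20624645]
```

Call:
send_rows:
  plan:
    - [[0,0,0],[0,0.0229,0]]
    - [[0,0,0],[0,0.0229,0]]
    - [[0,0,0],[0,0.0229,0]]
    - [[0,0,0],[0,0.0229,0]]
    - [[0,0,0],[0,0.0229,0]]
    - [[0,0,0],[0,0.0229,0]]

```text
time: 2.6
eef_pos: [0.5495, -0.2018, 0.3771]
tcp_rot: [-0.109, 0.699, -0.698, 0.109]
contact_force: [-0.2, -0.2, -0.5]
opening: 0.999
```

Call:
send_rows:
  plan:
    - [[-0.135,0,-0.38],[0,0,0]]
    - [[-0.135,0,-0.38],[0,0,0]]
    - [[-0.135,0,-0.38],[0,0,0]]
    - [[-0.135,0,-0.38],[0,0,0]]
    - [[-0.135,0,-0.38],[0,0,0]]
    - [[-0.135,0,-0.38],[0,0,0]]
    - [[-0.135,0,-0.38],[0,0,0]]
    - [[-0.135,0,-0.38],[0,0,0]]
    - [[-0.135,0,-0.38],[0,0,0]]
    - [[0,0,0],[0,0,0.0167]]
    - [[0,0,0],[0,0,0.0167]]
    - [[0,0,0],[0,0,0]]

```text
time: 3.8
eef_pos: [0.5575, 0.2341, 0.3767]
tcp_rot: [-0.039, 0.706, -0.682, 0.184]
contact_force: [-1.1, -0.6, -0.3]
opening: 0.999
```

Run:
```python
from h import *
import pickle
s=get_state();c=read_camera('wrist');pickle.dump((s,c),open('wB.pkl','wb'));cv2.imwrite('pics/wB.png',c['img'])
print(s['time'],s['qpos'].round(4),s['eef_pos'].round(4),s['tcp_rot'].round(4))
```

```text
3.8 [ 0.2217 -0.0475  1.7152  0.0217  1.2662  1.4697] [0.5575 0.2341 0.3767] [-0.0388  0.7063 -0.6825  0.1842]
```

View pics/wB.png

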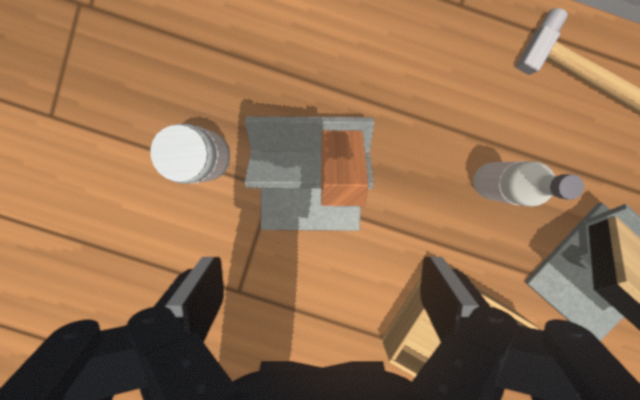

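Wrist view over stand B: base back corners at (261,230) and (359,231), ledge tip at (246,118)–(374,118). The offcut's upper end corners are (322,207) and (366,206), with its front top edge at v≈183. The tin and glue are well clear.

```bash
cat >> h.py <<'E'
def kin(q,p):
    a,b,L,h,w=p
    r=R.from_euler('Z',q[0])
    u=lambda t:np.array([np.sin(t),0,np.cos(t)])
    W=R.from_euler('ZYZYZ',[q[0],q[1]+q[2],q[3],q[4],q[5]])
    pos=r.apply([0,w,h]+a*u(q[1])+b*u(q[1]+q[2]))+L*W.apply([0,0,1])
    # flange: z=approach ; tool y=approach
    return pos,W*R.from_matrix(C)
C=np.array([[0,0,-1],[-1,0,0],[0,1,0.]])
E
python3 - <<'E'
from h import *
import pickle
s,c=pickle.load(open('wB.pkl','rb'));W=T(c,s)
for nm,a,b,z,o in (('base',(261,230),(359,231),.012,-.0725),('ledge',(246,118),(374,118),.0668,.0818),('off0',(322,207),(366,206),.1007,-.0257),('off40',(322,183),(366,183),.129,.0026)):
    p,q=onz(c,*a,z,W),onz(c,*b,z,W);e=p-q;y=np.arctan2(-e[0],e[1]);m=(p+q)[:2]/2
    print(nm,'len',np.linalg.norm(e).round(4),'yaw',np.degrees(y).round(2),'origin',(m-o*np.array([np.cos(y),np.sin(y)])).round(4),'mid',m.round(4))
print(onz(c,565,186,.17,W))
sA,_=pickle.load(open('wA.pkl','rb'))
# orientation const check + linear geometry
for st in(sA,s):
    q=st['qpos'];Wt=R.from_euler('ZYZYZ',[q[0],q[1]+q[2],q[3],q[4],q[5]]);print((Wt.inv()*R.from_quat(st['tcp_rot'])).as_matrix().round(3).tolist())
from scipy.optimize import least_squares
S=[(np.array([-1.34102,.28718,1.57822,0,1.2786,-.15]),np.array([.25011,-.62626,.24392])),(sA['qpos'],sA['eef_pos']),(s['qpos'],s['eef_pos'])]
f=lambda p:np.concatenate([kin(q,p)[0]-x for q,x in S])
r=least_squares(f,[.425,.57,.25,.25,.1]);print(r.x.round(4),abs(r.fun).max())
E
```

```text
base len 0.1486 yaw 17.63 origin [0.5745 0.258 ] mid [0.5055 0.236 ]
ledge len 0.1681 yaw 18.22 origin [0.5804 0.2582] mid [0.6581 0.2838]
off0 len 0.0547 yaw 19.53 origin [0.5884 0.2161] mid [0.5642 0.2075]
off40 len 0.0507 yaw 18.22 origin [0.5901 0.2181] mid [0.5925 0.2189]
[0.6618072  0.00466621 0.17      ]Traceback (most recent call last):
  File "<stdin>", line 11, in <module>
  File "scipy/spatial/transform/_rotation.pyx", line 1413, in scipy.spatial.transform._rotation.Rotation.from_euler
ValueError: Expected axis specification to be a non-empty string of upto 3 characters, got ZYZYZ
```

```bash
python3 - <<'E'
t=open('h.py').read()
t=t.replace("W=R.from_euler('ZYZYZ',[q[0],q[1]+q[2],q[3],q[4],q[5]])","W=WR(q)")
t=t.replace("def kin(","def WR(q): return R.from_euler('ZYZ',[q[0],q[1]+q[2],q[3]])*R.from_euler('YZ',[q[4],q[5]])\ndef kin(")
t+='''
def stand(o,yaw):
    c,s=np.cos(np.radians(yaw)),np.sin(np.radians(yaw));return np.array([[c,-s,0],[s,c,0],[0,0,1.]]),np.array([*o,0])
def delta(p,Rt,s=None):
    s=s or get_state();R0=R.from_quat(s['tcp_rot']);Rt=R.from_matrix(Rt)
    d=R0.inv().apply(np.array(p)-s['eef_pos'])/.12;w=(R0.inv()*Rt).as_rotvec()/(2*np.pi)
    print('shift',d.round(3),'turn',w.round(4),'rows',round(max(np.linalg.norm(d)*.12/.05,np.linalg.norm(w)*360/8.59),1))
'''
open('h.py','w').write(t)
E
python3 - <<'E'
from h import *
import pickle
s,c=pickle.load(open('wB.pkl','rb'))
sA,_=pickle.load(open('wA.pkl','rb'))
for st in(sA,s): print((WR(st['qpos']).inv()*R.from_quat(st['tcp_rot'])).as_matrix().round(3).tolist())
from scipy.optimize import least_squares
S=[(np.array([-1.34102,.28718,1.57822,0,1.2786,-.15]),np.array([.25011,-.62626,.24392])),(sA['qpos'],sA['eef_pos']),(s['qpos'],s['eef_pos'])]
f=lambda p:np.concatenate([kin(q,p)[0]-x for q,x in S])
r=least_squares(f,[.425,.57,.25,.25,.1]);print(r.x.round(4),abs(r.fun).max())
M,o=stand((.577,.258),18)
X=-M[:,0];Y=np.array([0,0,-1.]);Rt=np.c_[X,Y,np.cross(X,Y)]
delta(o+M@[.006,-.044,.25],Rt); delta(o+M@[.006,-.044,.1],Rt)
E
```

```text
[[-0.0, -0.0, -1.0], [-1.0, 0.0, 0.0], [0.0, 1.0, -0.0]]
[[-0.0, 0.0, -1.0], [-1.0, 0.0, 0.0], [0.0, 1.0, 0.0]]
[0.4271 0.571  0.2296 0.2297 0.1009] 0.00013533070523133461
shift [-0.037  1.091  0.224] turn [ 0.0001  0.0006 -0.0331] rows 2.7
shift [0.222 2.314 0.224] turn [ 0.0001  0.0006 -0.0331] rows 5.6
```

Call:
send_rows:
  plan:
    - [[0,0,0],[0,0,-0.0166]]
    - [[0,0,0],[0,0,-0.0165]]
    - [[-0.267,0.25,0.227],[0,0,0]]
    - [[0,0.36,0],[0,0,0]]
    - [[0,0.36,0],[0,0,0]]
    - [[0,0.36,0],[0,0,0]]
    - [[0,0.36,0],[0,0,0]]
    - [[0,0.36,0],[0,0,0]]
    - [[0,0.256,0],[0,0,0]]
    - [[0,0,0],[0,0,0]]

```text
time: 4.85
eef_pos: [0.594, 0.2171, 0.0953]
tcp_rot: [0.116, -0.698, 0.698, -0.108]
contact_force: [-0.5, 0.5, -0.9]
opening: 0.996
```

Call:
send_rows:
  plan:
    - [[0,0,0],[0,0,0]]
    - [[0,0,0],[0,0,0]]
    - [[0,0,0],[0,0,0]]
    - [[0,0,0],[0,0,0]]
    - [[0,0,0],[0,0,0]]
    - [[0,0,0],[0,0,0]]
    - [[0,0,0],[0,0,0]]
  gripper: 1
  grip_force: 50

```text
time: 5.55
eef_pos: [0.5996, 0.2189, 0.1052]
tcp_rot: [-0.109, 0.698, -0.698, 0.115]
contact_force: [0.3, -0.0, 7.1]
opening: 0.634
```

```bash
cat >> h.py <<'E'
KP=np.array([.4271,.571,.2296,.2297,.1009])
LO=np.array([-2.77,-.9,.21,-1.53,.24,-2.84]);HI=np.array([2.77,2.22,2.48,4.67,2.81,2.84])
from scipy.optimize import least_squares
def ik(p,Rt,q0):
    Rt=R.from_matrix(Rt)
    f=lambda q:np.r_[kin(q,KP)[0]-p,.2*(kin(q,KP)[1].inv()*Rt).as_rotvec()]
    return least_squares(f,np.clip(q0,LO+.01,HI-.01),bounds=(LO,HI))
E
python3 - <<'E'
from h import *
s=get_state();q0=s['qpos'];print(s['time'],q0.round(3),s['eef_pos'].round(4),s['opening'])
# pair grip: stand-frame pose with skew phi about n, TCP at s,n
c=.5**.5;dn=np.array([c,0,-c]);n=np.array([c,0,c]);up=-dn
def pose(M,o,phi,sg,sl,nn=.018,yy=0):
    y=np.cos(phi)*dn+np.sin(phi)*np.array([0,1,0]);z=sg*n;x=np.cross(y,z)
    return o+M@(np.array([.045,yy,.03])+sl*up+nn*n),M@np.c_[x,y,z]
A=stand((.5726,-.206),-22.5);B=stand((.577,.258),18)
rng=np.random.default_rng(0)
for deg in(-40,-30,-20,-10,0,10,20,30,40):
    out=[]
    for nm,S,ph,sgs in(('A',A,deg,(1,-1)),('B',B,-deg,(1,-1))):
        for sg in sgs:
            best=None
            for k in range(14):
                g=np.array([S[1][1]*1.5,0,2.2,rng.uniform(-1.5,4.6),.5,rng.uniform(-2.8,2.8)])
                r=ik(*pose(*S,np.radians(ph),sg,.086,yy=.006 if nm=='A' else 0),g)
                if best is None or r.cost<best.cost-1e-9:best=r
            out.append(f"{nm}{sg:+d} {'OK' if best.cost<1e-7 else 'no'} {best.x.round(2).tolist()}")
    print(deg,*out,sep='\n  ')
E
```

```text
5.55 [0.191 0.347 1.773 0.    1.014 1.443] [0.5996 0.2189 0.1052] 0.6342498061237659
-40
  A+1 OK [-0.23, 0.26, 2.12, -1.49, 0.81, 1.62]
  A-1 OK [-0.23, 0.26, 2.12, -1.49, 0.81, -1.53]
  B+1 OK [-0.05, 0.25, 2.14, 1.36, 0.94, -1.65]
  B-1 OK [-0.05, 0.25, 2.14, 1.36, 0.94, 1.5]
-30
  A+1 OK [-0.29, 0.18, 2.18, -1.51, 0.6, 1.59]
  A-1 OK [-0.29, 0.18, 2.18, -1.51, 0.6, -1.56]
  B+1 OK [0.01, 0.18, 2.19, 1.39, 0.74, -1.61]
  B-1 OK [0.01, 0.18, 2.19, 1.39, 0.74, 1.53]
-20
  A+1 OK [-0.37, 0.11, 2.23, -1.52, 0.37, 1.53]
  A-1 OK [-0.37, 0.11, 2.23, -1.52, 0.37, -1.61]
  B+1 OK [0.07, 0.12, 2.22, 1.4, 0.52, -1.57]
  B-1 OK [0.07, 0.12, 2.22, 1.4, 0.52, 1.57]
-10
  A+1 no [-0.41, 0.08, 2.25, -1.4, 0.24, 1.39]
  A-1 no [-0.41, 0.08, 2.25, -1.4, 0.24, -1.75]
  B+1 OK [0.15, 0.09, 2.23, 1.38, 0.29, -1.49]
  B-1 OK [0.15, 0.09, 2.23, 1.38, 0.29, 1.65]
0
  A+1 no [-0.6, 0.03, 2.28, 1.22, 0.24, -1.36]
  A-1 no [-0.6, 0.03, 2.28, 1.22, 0.24, 1.78]
  B+1 no [0.19, 0.08, 2.2, 0.86, 0.24, -0.95]
  B-1 no [0.19, 0.08, 2.2, 0.86, 0.24, 2.19]
10
  A+1 OK [-0.63, 0.04, 2.29, 1.37, 0.35, -1.54]
  A-1 OK [-0.63, 0.04, 2.29, 1.37, 0.35, 1.61]
  B+1 no [0.35, 0.13, 2.19, -1.38, 0.24, 1.4]
  B-1 no [0.35, 0.13, 2.19, -1.38, 0.24, -1.74]
20
  A+1 OK [-0.71, 0.08, 2.26, 1.37, 0.58, -1.6]
  A-1 OK [-0.71, 0.08, 2.26, 1.37, 0.58, 1.54]
  B+1 OK [0.41, 0.17, 2.17, -1.46, 0.42, 1.52]
  B-1 OK [0.41, 0.17, 2.17, -1.46, 0.42, -1.62]
30
  A+1 OK [-0.78, 0.14, 2.22, 1.35, 0.79, -1.64]
  A-1 OK [-0.78, 0.14, 2.22, 1.35, 0.79, 1.5]
  B+1 OK [0.48, 0.24, 2.11, -1.45, 0.64, 1.57]
  B-1 OK [0.48, 0.24, 2.11, -1.45, 0.64, -1.57]
40
  A+1 OK [-0.83, 0.22, 2.17, 1.32, 0.99, -1.67]
  A-1 OK [-0.83, 0.22, 2.17, 1.32, 0.99, 1.47]
  B+1 OK [0.53, 0.32, 2.04, -1.43, 0.85, 1.6]
  B-1 OK [0.53, 0.32, 2.04, -1.43, 0.85, -1.54]
```

Call:
send_rows:
  plan:
    - [[0,-0.2,0],[0,0,0]]
    - [[0,-0.35,0],[0,0,0]]
    - [[0,-0.4,0],[0,0,0]]
    - [[0,-0.4,0],[0,0,0]]
    - [[0,-0.35,0],[0,0,0]]
    - [[0,0,0],[0,-0.0232,0]]
    - [[0,0,0],[0,-0.0232,0]]
    - [[0,0,0],[0,-0.0232,0]]
    - [[0,0,0],[0,-0.0232,0]]
    - [[0,0,0],[0,-0.0232,0]]
    - [[0,0,0],[0,-0.0232,0]]
    - [[0,0,0],[0,-0.0232,0]]

```text
time: 6.75
eef_pos: [0.5965, 0.2183, 0.3054]
tcp_rot: [0.44, -0.553, 0.553, -0.441]
contact_force: [-0.6, -1.2, -1.8]
opening: 0.637
```

Call:
send_rows:
  plan:
    - [[0.326,0.05,-0.13],[0,0,0]]
    - [[0.326,0.05,-0.13],[0,0,0]]
    - [[0.326,0.05,-0.13],[0,0,0]]
    - [[0.326,0.05,-0.13],[0,0,0]]
    - [[0.326,0.05,-0.13],[0,0,0]]
    - [[0.326,0.05,-0.13],[0,0,0]]
    - [[0.326,0.05,-0.13],[0,0,0]]
    - [[0,0,0],[0,0,0]]

```text
time: 7.55
eef_pos: [0.4252, -0.0257, 0.2619]
tcp_rot: [-0.438, 0.555, -0.555, 0.437]
contact_force: [-0.7, -0.1, -1.8]
opening: 0.63
```

Run:
```python
from h import *
s=get_state();c=read_camera('wrist');cv2.imwrite('pics/box.png',c['img']);W=T(c,s)
import pickle;pickle.dump((s,c),open('wX.pkl','wb'))
print(s['time'],s['qpos'].round(3),s['eef_pos'].round(4),s['opening'])
# where box corners (top-cam estimate) should appear
for p in((.517,.041),(.476,-.113),(.336,-.081),(.37,.071)): print(proj(c,[*p,.065],W).round(0))
```

```text
7.55 [-2.990e-01 -3.080e-01  2.136e+00 -1.000e-03  1.315e+00 -6.300e-02] [ 0.4252 -0.0257  0.2619] 0.63044086836133
[403.  80.]
[389. 241.]
[252. 242.]
[239.  87.]
```

View pics/box.png

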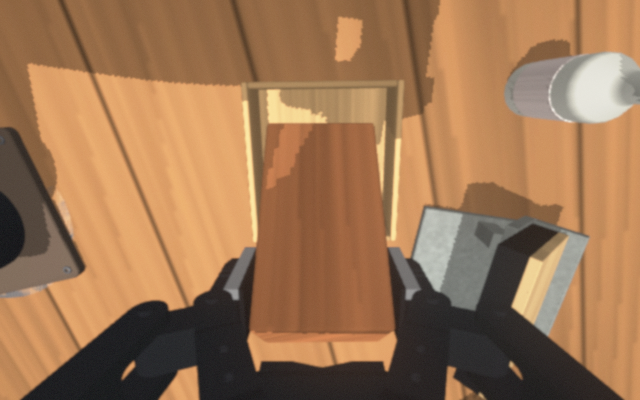

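The block is held and aligned with the box: far rim corners are at (244,84) and (403,81), within 5 px of prediction. I'll lower and release.

Call:
send_rows:
  plan:
    - [[0,0.33,0.03],[0,0,0]]
    - [[0,0.33,0],[0,0,0]]
    - [[0,0.33,0],[0,0,0]]
    - [[0,0.25,0],[0,0,0]]
    - [[0,0.15,0],[0,0,0]]
    - [[0,0.06,0],[0,0,0]]
    - [[0,0,0],[0,0,0]]
    - [[0,0,0],[0,0,0]]

```text
time: 8.4
eef_pos: [0.4331, -0.0238, 0.0904]
tcp_rot: [0.438, -0.553, 0.555, -0.44]
contact_force: [-0.2, 0.4, -1.1]
opening: 0.635
```

Call:
send_rows:
  plan:
    - [[0,0,0],[0,0,0]]
    - [[0,0,0],[0,0,0]]
    - [[0,0,0],[0,0,0]]
    - [[0,0,0],[0,0,0]]
    - [[0,0,0],[0,0,0]]
    - [[0,-0.2,0],[0,0,0]]
    - [[0,-0.35,0],[0,0,0]]
    - [[0,-0.4,0],[0,0,0]]
    - [[0,-0.4,0],[0,0,0]]
    - [[0,-0.4,0],[0,0,0]]
    - [[0,-0.4,0],[0,0,0]]
    - [[0,0,0],[0,0,0]]
  gripper: 0

```text
time: 9.6
eef_pos: [0.434, -0.0248, 0.3559]
tcp_rot: [0.435, -0.55, 0.559, -0.443]
contact_force: [0.4, -0.8, 0.6]
opening: 0.999
```

```bash
cat >> h.py <<'E'
c_=.5**.5;dn=np.array([c_,0,-c_]);nv=np.array([c_,0,c_])
def pose(S,phi,sg,sl,nn=.018,yy=0):
    phi=np.radians(phi);M,o=S
    y=np.cos(phi)*dn+np.sin(phi)*np.array([0,1,0]);z=sg*nv;x=np.cross(y,z)
    return o+M@(np.array([.045,yy,.03])-sl*dn+nn*nv),M@np.c_[x,y,z]
A=stand((.5726,-.206),-22.5);B=stand((.577,.258),18)
def track(p0,R0,p1,R1,q,N=12,chk=True):
    """straight-line path feasibility"""
    rv=(R.from_matrix(R0).inv()*R.from_matrix(R1)).as_rotvec()
    for t in np.linspace(0,1,N+1):
        r=ik(p0+t*(p1-p0),(R.from_matrix(R0)*R.from_rotvec(t*rv)).as_matrix(),q)
        print(round(t,2),'ok' if r.cost<1e-7 else 'NO',r.x.round(2),'dq',abs(r.x-q).max().round(2));q=r.x
    return q
E
python3 - <<'E'
from h import *
s=get_state();c=read_camera('wrist');t=read_camera('top')
a=cv2.resize(t['img'][170:290,250:410],(640,480));cv2.imwrite('pics/rel.png',np.hstack([cv2.resize(c['img'],(400,250)),cv2.resize(a,(333,250))]))
print(s['time'],s['qpos'].round(3),s['eef_pos'].round(4))
q=s['qpos'];p0=s['eef_pos'];R0=R.from_quat(s['tcp_rot']).as_matrix()
p1,R1=pose(A,20,1,.20,yy=.006);p2,R2=pose(A,20,1,.095,yy=.006)
q=track(p0,R0,p1,R1,q);print();track(p1,R1,p2,R2,q,4)
delta(p1,R1);print(p1,p2)
E
```

```text
9.6 [-2.920e-01 -3.460e-01  1.996e+00  1.000e-03  1.475e+00 -6.100e-02] [ 0.434  -0.0248  0.3559]
0.0 ok [-0.29 -0.36  2.01  0.    1.48 -0.06] dq 0.01
0.08 ok [-0.33 -0.38  2.05  0.03  1.39 -0.1 ] dq 0.08
0.17 ok [-0.37 -0.4   2.09  0.07  1.31 -0.15] dq 0.08
0.25 ok [-0.41 -0.42  2.13  0.11  1.23 -0.2 ] dq 0.08
0.33 ok [-0.45 -0.43  2.18  0.16  1.15 -0.27] dq 0.08
0.42 ok [-0.5  -0.44  2.22  0.22  1.07 -0.34] dq 0.08
0.5 ok [-0.54 -0.44  2.26  0.29  0.99 -0.42] dq 0.08
0.58 ok [-0.58 -0.44  2.29  0.38  0.92 -0.52] dq 0.1
0.67 ok [-0.63 -0.43  2.33  0.48  0.85 -0.63] dq 0.11
0.75 ok [-0.67 -0.41  2.36  0.6   0.8  -0.77] dq 0.13
0.83 ok [-0.71 -0.38  2.38  0.74  0.75 -0.92] dq 0.15
0.92 ok [-0.75 -0.35  2.41  0.9   0.72 -1.1 ] dq 0.17
1.0 ok [-0.78 -0.3   2.42  1.07  0.7  -1.29] dq 0.19

0.0 ok [-0.78 -0.3   2.42  1.07  0.7  -1.29] dq 0.0
0.25 ok [-0.76 -0.2   2.39  1.14  0.66 -1.36] dq 0.09
0.5 ok [-0.75 -0.12  2.36  1.21  0.63 -1.43] dq 0.09
0.75 ok [-0.73 -0.03  2.32  1.28  0.6  -1.51] dq 0.09
1.0 ok [-0.72  0.05  2.28  1.35  0.58 -1.57] dq 0.08
shift [1.046 1.375 0.801] turn [0.1266 0.0024 0.0423] rows 5.6
[ 0.49757345 -0.16842863  0.18414928] [ 0.56616801 -0.19684143  0.10990307]
```

View pics/rel.png

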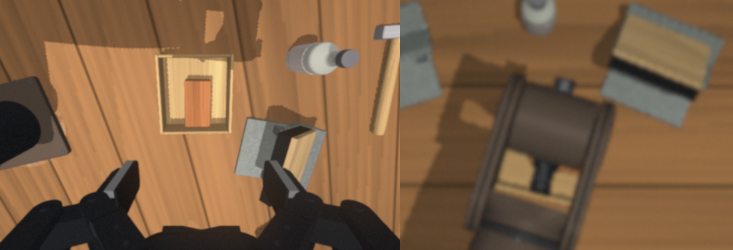

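The offcut lies flat in the box. I'm adding a helper that solves for N equal rows to a target.

```bash
cat >> h.py <<'E'
def rows(p1,R1,N,s=None,p0=None,R0=None,show=True,q=None):
    s=s or get_state()
    if p0 is None:p0=s['eef_pos'];R0=R.from_quat(s['tcp_rot']).as_matrix()
    rv=(R.from_matrix(R0).inv()*R.from_matrix(R1)).as_rotvec()/N;dR=R.from_rotvec(rv).as_matrix()
    G=sum(np.linalg.matrix_power(dR,k) for k in range(N))
    d=np.linalg.solve(G,R0.T@(np.array(p1)-p0))
    print(N,'rows of shift',(d/.12).round(4).tolist(),'turn',(rv/2/np.pi).round(4).tolist(),'mm',(np.linalg.norm(d)*1e3).round(),'deg',np.degrees(np.linalg.norm(rv)).round(1))
    q=s['qpos'] if q is None else q;p=np.array(p0);Rk=np.array(R0);bad=0;mx=0;Q=[]
    for k in range(N):
        p=p+Rk@d;Rk=Rk@dR;r=ik(p,Rk,q);bad+=r.cost>1e-7;mx=max(mx,abs(r.x-q).max());q=r.x;Q.append(q)
    print('  bad',bad,'max dq/row',mx.round(3),'q end',q.round(2),'pos end',p.round(4),'q lo/hi',np.min(Q,0).round(2),np.max(Q,0).round(2));return q
E
python3 - <<'E'
from h import *
p1,R1=pose(A,20,1,.20,yy=.006);p2,R2=pose(A,20,1,.095,yy=.006)
q=rows(p1,R1,10);rows(p2,R2,4,p0=p1,R0=R1,q=q)
E
```

```text
10 rows of shift [0.1212, 0.1479, 0.0297] turn [0.0127, 0.0002, 0.0042] mm 23.0 deg 4.8
  bad 0 max dq/row 0.213 q end [-0.78 -0.3   2.42  1.07  0.7  -1.29] pos end [ 0.4976 -0.1684  0.1841] q lo/hi [-0.78 -0.49  2.08  0.04  0.7  -1.29] [-0.35 -0.3   2.42  1.07  1.38 -0.12]
4 rows of shift [0.0748, 0.2056, -0.0] turn [0.0, 0.0, 0.0] mm 26.0 deg 0.0
  bad 0 max dq/row 0.092 q end [-0.72  0.05  2.28  1.35  0.58 -1.57] pos end [ 0.5662 -0.1968  0.1099] q lo/hi [-0.76 -0.2   2.28  1.14  0.58 -1.57] [-0.72  0.05  2.39  1.35  0.66 -1.36]
```

Call:
send_rows:
  plan:
    - [[0.1212,0.1479,0.0297],[0.0127,0.0002,0.0042]]
    - [[0.1212,0.1479,0.0297],[0.0127,0.0002,0.0042]]
    - [[0.1212,0.1479,0.0297],[0.0127,0.0002,0.0042]]
    - [[0.1212,0.1479,0.0297],[0.0127,0.0002,0.0042]]
    - [[0.1212,0.1479,0.0297],[0.0127,0.0002,0.0042]]
    - [[0.1212,0.1479,0.0297],[0.0127,0.0002,0.0042]]
    - [[0.1212,0.1479,0.0297],[0.0127,0.0002,0.0042]]
    - [[0.1212,0.1479,0.0297],[0.0127,0.0002,0.0042]]
    - [[0.1212,0.1479,0.0297],[0.0127,0.0002,0.0042]]
    - [[0.1212,0.1479,0.0297],[0.0127,0.0002,0.0042]]
    - [[0,0,0],[0,0,0]]
    - [[0,0,0],[0,0,0]]

```text
time: 10.9
eef_pos: [0.4957, -0.1674, 0.1803]
tcp_rot: [0.156, -0.353, 0.666, -0.638]
contact_force: [-0.8, -0.5, 0.3]
opening: 1.0
```

Run:
```python
from h import *
s=get_state();print(s['time'],s['qpos'].round(3),s['eef_pos'].round(4))
p2,R2=pose(A,20,1,.095,yy=.006);delta(p2,R2);rows(p2,R2,5)
c=read_camera('wrist');cv2.imwrite('pics/gA.png',c['img']);import pickle;pickle.dump((s,c),open('wG.pkl','wb'))
W=T(c,s)
for z,x in((.1332,-.0215),(.1403,-.0144)):
  for y in(-.069,.081):
    print(proj(c,A[1]+A[0]@[x,y,z],W).round(0))
```

```text
10.9 [-0.792 -0.255  2.407  1.088  0.701 -1.316] [ 0.4957 -0.1674  0.1803]
shift [0.298 0.812 0.041] turn [ 0.0011 -0.0002  0.    ] rows 2.1
5 rows of shift [0.0596, 0.1624, 0.0077] turn [0.0002, -0.0, 0.0] mm 21.0 deg 0.1
  bad 0 max dq/row 0.072 q end [-0.72  0.05  2.28  1.35  0.58 -1.57] pos end [ 0.5662 -0.1968  0.1099] q lo/hi [-0.77 -0.22  2.28  1.12  0.58 -1.57] [-0.72  0.05  2.4   1.35  0.67 -1.34]
[341. 371.]
[340. 143.]
[356. 371.]
[355. 143.]
```

View pics/gA.png

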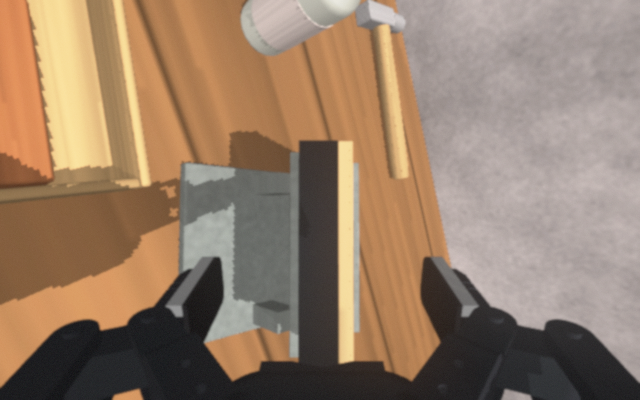

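Edge-on view: tray strip u 300–338 and board 338–353, predicted 340 and 355, top end v≈142 (predicted 143). Alignment is good, so I'll advance and grip.

Call:
send_rows:
  plan:
    - [[0.06,0.162,0.008],[0.0002,0,0]]
    - [[0.06,0.162,0.008],[0.0002,0,0]]
    - [[0.06,0.162,0.008],[0.0002,0,0]]
    - [[0.06,0.162,0.008],[0.0002,0,0]]
    - [[0.06,0.162,0.008],[0.0002,0,0]]
    - [[0,0,0],[0,0,0]]
    - [[0,0,0],[0,0,0]]

```text
time: 11.65
eef_pos: [0.568, -0.1976, 0.1138]
tcp_rot: [0.154, -0.347, 0.668, -0.64]
contact_force: [-0.4, -0.6, -0.2]
opening: 1.002
```

Run:
```python
from h import *
s=get_state();print(s['qpos'].round(3));p2,R2=pose(A,20,1,.095,yy=.006);delta(p2,R2)
```

```text
[-0.724  0.082  2.256  1.363  0.586 -1.6  ]
shift [ 0.004  0.011 -0.035] turn [-0.0008  0.0006 -0.    ] rows 0.1
```

Call:
send_rows:
  plan:
    - [[0,0,0],[0,0,0]]
    - [[0,0,0],[0,0,0]]

```text
time: 11.85
eef_pos: [0.5676, -0.1981, 0.1141]
tcp_rot: [0.154, -0.347, 0.668, -0.64]
contact_force: [1.1, 0.1, 0.3]
opening: 1.002
```

Call:
send_rows:
  plan:
    - [[0,0,0],[0,0,0]]

```text
time: 11.95
eef_pos: [0.5676, -0.1982, 0.1138]
tcp_rot: [0.154, -0.347, 0.669, -0.64]
contact_force: [-0.3, -0.2, -0.1]
opening: 0.996
```

Call:
send_rows:
  plan:
    - [[0.0,0.0,-0.035],[0,0,0]]
    - [[0,0,0],[0,0,0]]
    - [[0,0,0],[0,0,0]]

```text
time: 12.25
eef_pos: [0.5646, -0.197, 0.1096]
tcp_rot: [0.154, -0.348, 0.668, -0.639]
contact_force: [-0.0, 0.1, 0.6]
opening: 1.002
```

Call:
send_rows:
  plan:
    - [[0,0,0],[0,0,0]]
    - [[0,0,0],[0,0,0]]
    - [[0,0,0],[0,0,0]]
    - [[0,0,0],[0,0,0]]
    - [[0,0,0],[0,0,0]]
    - [[0,0,0],[0,0,0]]
    - [[0,0,0],[0,0,0]]
    - [[0,0,0],[0,0,0]]
    - [[0,0,0],[0,0,0]]
  gripper: 1
  grip_force: 100

```text
time: 13.15
eef_pos: [0.5643, -0.197, 0.1096]
tcp_rot: [0.154, -0.348, 0.668, -0.639]
contact_force: [-6.5, 1.3, 2.7]
opening: 0.409
```

Run:
```python
from h import *
s=get_state();print(s['qpos'].round(3),s['eef_pos'].round(4));p2,R2=pose(A,20,1,.095,yy=.006);delta(p2,R2)
# plan: lift up slope, go to mid tool pose, flip, to B
q=s['qpos'];p0=s['eef_pos'];R0=R.from_quat(s['tcp_rot']).as_matrix()
pL=p0+np.array([0,0,.04])-.13*(A[0]@dn)
q=rows(pL,R0,7,q=q)
M=lambda az,roll,tilt:None
B1=pose(B,-20,-1,.25,.03);
for B1 in(pose(B,-20,-1,.25,.03),pose(B,-20,-1,.15,.03),pose(B,-20,-1,.095,.018)):
  for g in([.3,0,2.2,-1.4,.5,-1.6],[.3,-.3,2.3,0,.8,-2.8]):
    r=ik(*B1,g);print(r.cost<1e-7,r.x.round(2),B1[0].round(3))
# intermediate tool-down poses above the box: x_tool azimuths
for pm in((.5,.0,.36),(.55,.1,.36)):
  for az in(-112,-60,-20,0,30,60):
    X=np.array([np.cos(np.radians(az)),np.sin(np.radians(az)),0]);Y=np.array([0,0,-1.]);
    r=ik(np.array(pm),np.c_[X,Y,np.cross(X,Y)],[0,0,1.7,0,1.4,np.radians(-90-az)]);print(pm,az,r.cost<1e-7,r.x.round(2))
```

```text
[-0.728  0.084  2.265  1.374  0.585 -1.617] [ 0.5643 -0.197   0.1096]
shift [-0.004  0.01   0.012] turn [-0.0006  0.0005  0.0001] rows 0.0
7 rows of shift [-0.0642, -0.177, 0.0346] turn [0.0, 0.0, 0.0] mm 23.0 deg 0.0
  bad 0 max dq/row 0.104 q end [-0.81 -0.45  2.42  0.94  0.81 -1.11] pos end [ 0.4794 -0.1618  0.2415] q lo/hi [-0.81 -0.45  2.31  0.94  0.6  -1.52] [-0.73 -0.02  2.42  1.29  0.81 -1.11]
True [ 0.43 -0.31  2.35 -0.92  0.55 -2.2 ] [0.472 0.224 0.228]
True [ 0.43 -0.31  2.35 -0.92  0.55 -2.2 ] [0.472 0.224 0.228]
True [ 0.42 -0.01  2.24 -1.22  0.45 -1.87] [0.539 0.246 0.157]
True [ 0.42 -0.01  2.24 -1.22  0.45 -1.87] [0.539 0.246 0.157]
True [ 0.41  0.14  2.18 -1.43  0.42 -1.65] [0.568 0.255 0.11 ]
True [ 0.41  0.14  2.18 -1.43  0.42 -1.65] [0.568 0.255 0.11 ]
(0.5, 0.0, 0.36) -112 True [-0.2  -0.18  1.86  0.    1.47  0.18]
(0.5, 0.0, 0.36) -60 True [-0.2  -0.18  1.86  0.    1.47 -0.73]
(0.5, 0.0, 0.36) -20 True [-0.2  -0.18  1.86  0.    1.47 -1.42]
(0.5, 0.0, 0.36) 0 True [-0.2  -0.18  1.86  0.    1.47 -1.77]
(0.5, 0.0, 0.36) 30 True [-0.2  -0.18  1.86  0.    1.47 -2.3 ]
(0.5, 0.0, 0.36) 60 True [-0.2  -0.18  1.86 -0.    1.47 -2.82]
(0.55, 0.1, 0.36) -112 True [-0.   -0.04  1.73 -0.    1.45  0.38]
(0.55, 0.1, 0.36) -60 True [-0.   -0.04  1.73 -0.    1.45 -0.53]
(0.55, 0.1, 0.36) -20 True [-0.   -0.04  1.73 -0.    1.45 -1.22]
(0.55, 0.1, 0.36) 0 True [-0.   -0.04  1.73 -0.    1.45 -1.57]
(0.55, 0.1, 0.36) 30 True [-0.   -0.04  1.73 -0.    1.45 -2.1 ]
(0.55, 0.1, 0.36) 60 True [-0.   -0.04  1.73 -0.    1.45 -2.62]
```

Run:
```python
from h import *
s=get_state();q0=s['qpos'];p0=s['eef_pos'];R0=R.from_quat(s['tcp_rot']).as_matrix()
pL=p0+np.array([0,0,.04])-.13*(A[0]@dn)
B1=pose(B,-20,-1,.22,.03)
for pm in((.5,.02,.40),(.52,.06,.4)):
  for az in(-10,10,30):
    X=np.array([np.cos(np.radians(az)),np.sin(np.radians(az)),0]);Y=np.array([0,0,-1.]);Rm=np.c_[X,Y,np.cross(X,Y)]
    print('##',pm,az)
    q=ik(pL,R0,q0).x
    q=rows(np.array(pm),Rm,20,p0=pL,R0=R0,q=q)
    rows(*B1,20,p0=np.array(pm),R0=Rm,q=q)
```

```text
## (0.5, 0.02, 0.4) -10
20 rows of shift [-0.0598, -0.0344, 0.0822] turn [-0.0066, -0.0122, 0.0036] mm 13.0 deg 5.2
  bad 0 max dq/row 0.06 q end [-0.16 -0.19  1.79  0.    1.54 -1.56] pos end [0.5  0.02 0.4 ] q lo/hi [-0.79 -0.44  1.79  0.    0.85 -1.56] [-0.16 -0.19  2.38  0.88  1.54 -1.12]
20 rows of shift [0.0499, 0.0413, 0.113] turn [-0.0063, -0.0142, -0.0046] mm 16.0 deg 5.8
  bad 0 max dq/row 0.088 q end [ 0.43 -0.22  2.32 -1.01  0.51 -2.11] pos end [0.492  0.2304 0.2068] q lo/hi [-0.12 -0.22  1.79 -1.01  0.51 -2.11] [ 0.43 -0.15  2.32 -0.04  1.5  -1.6 ]
## (0.5, 0.02, 0.4) 10
20 rows of shift [-0.0489, -0.0285, 0.0965] turn [-0.0062, -0.0147, 0.0049] mm 13.0 deg 6.0
  bad 0 max dq/row 0.052 q end [-0.16 -0.19  1.79 -0.    1.54 -1.91] pos end [0.5  0.02 0.4 ] q lo/hi [-0.8  -0.43  1.79 -0.    0.86 -1.91] [-0.16 -0.19  2.37  0.89  1.54 -1.15]
20 rows of shift [0.0649, 0.0476, 0.0962] turn [-0.0067, -0.0116, -0.0032] mm 15.0 deg 5.0
  bad 0 max dq/row 0.104 q end [ 0.43 -0.22  2.32 -1.01  0.51 -2.11] pos end [0.492  0.2304 0.2068] q lo/hi [-0.12 -0.23  1.8  -1.01  0.51 -2.19] [ 0
[... 1600 characters left out ...]
 -1.01  0.51 -2.11] pos end [0.492  0.2304 0.2068] q lo/hi [-0.04 -0.22  1.76 -1.01  0.51 -2.16] [ 0.43 -0.13  2.32 -0.04  1.49 -1.86]
## (0.52, 0.06, 0.4) 30
20 rows of shift [-0.0406, -0.011, 0.1318] turn [-0.0056, -0.0172, 0.0063] mm 17.0 deg 6.9
  bad 0 max dq/row 0.066 q end [-0.08 -0.13  1.75 -0.    1.53 -2.17] pos end [0.52 0.06 0.4 ] q lo/hi [-0.8  -0.42  1.74 -0.    0.86 -2.17] [-0.08 -0.11  2.36  0.9   1.53 -1.18]
20 rows of shift [0.057, 0.0542, 0.0785] turn [-0.0069, -0.0091, -0.002] mm 13.0 deg 4.2
  bad 0 max dq/row 0.114 q end [ 0.43 -0.22  2.32 -1.01  0.51 -2.11] pos end [0.492  0.2304 0.2068] q lo/hi [-0.04 -0.24  1.76 -1.01  0.51 -2.31] [ 0.43 -0.14  2.32 -0.03  1.48 -2.11]
```

Call:
send_rows:
  plan:
    - [[-0.064,-0.177,0.035],[0,0,0]]
    - [[-0.064,-0.177,0.035],[0,0,0]]
    - [[-0.064,-0.177,0.035],[0,0,0]]
    - [[-0.064,-0.177,0.035],[0,0,0]]
    - [[-0.064,-0.177,0.035],[0,0,0]]
    - [[-0.064,-0.177,0.035],[0,0,0]]
    - [[-0.064,-0.177,0.035],[0,0,0]]
    - [[0,0,0],[0,0,0]]
    - [[0,0,0],[0,0,0]]

```text
time: 14.05
eef_pos: [0.4795, -0.1618, 0.2405]
tcp_rot: [0.154, -0.348, 0.668, -0.639]
contact_force: [-0.9, -0.4, -4.5]
opening: 0.407
```

Call:
send_rows:
  plan:
    - [[-0.049,-0.0285,0.0965],[-0.0062,-0.0147,0.0049]]
    - [[-0.049,-0.0285,0.0965],[-0.0062,-0.0147,0.0049]]
    - [[-0.049,-0.0285,0.0965],[-0.0062,-0.0147,0.0049]]
    - [[-0.049,-0.0285,0.0965],[-0.0062,-0.0147,0.0049]]
    - [[-0.049,-0.0285,0.0965],[-0.0062,-0.0147,0.0049]]
    - [[-0.049,-0.0285,0.0965],[-0.0062,-0.0147,0.0049]]
    - [[-0.049,-0.0285,0.0965],[-0.0062,-0.0147,0.0049]]
    - [[-0.049,-0.0285,0.0965],[-0.0062,-0.0147,0.0049]]
    - [[-0.049,-0.0285,0.0965],[-0.0062,-0.0147,0.0049]]
    - [[-0.049,-0.0285,0.0965],[-0.0062,-0.0147,0.0049]]

```text
time: 15.05
eef_pos: [0.5267, -0.0953, 0.3419]
tcp_rot: [-0.496, 0.167, -0.349, 0.777]
contact_force: [0.3, 0.9, -4.0]
opening: 0.41
```

Call:
send_rows:
  plan:
    - [[-0.049,-0.0285,0.0965],[-0.0062,-0.0147,0.0049]]
    - [[-0.049,-0.0285,0.0965],[-0.0062,-0.0147,0.0049]]
    - [[-0.049,-0.0285,0.0965],[-0.0062,-0.0147,0.0049]]
    - [[-0.049,-0.0285,0.0965],[-0.0062,-0.0147,0.0049]]
    - [[-0.049,-0.0285,0.0965],[-0.0062,-0.0147,0.0049]]
    - [[-0.049,-0.0285,0.0965],[-0.0062,-0.0147,0.0049]]
    - [[-0.049,-0.0285,0.0965],[-0.0062,-0.0147,0.0049]]
    - [[-0.049,-0.0285,0.0965],[-0.0062,-0.0147,0.0049]]
    - [[-0.049,-0.0285,0.0965],[-0.0062,-0.0147,0.0049]]
    - [[-0.049,-0.0285,0.0965],[-0.0062,-0.0147,0.0049]]
    - [[0,0,0],[0,0,0]]

```text
time: 16.15
eef_pos: [0.5015, 0.0219, 0.3986]
tcp_rot: [-0.703, -0.061, 0.061, 0.706]
contact_force: [0.0, 0.5, -4.2]
opening: 0.414
```

Run:
```python
from h import *
s=get_state();print(s['time'],s['qpos'].round(2))
B1=pose(B,-20,-1,.22,.03);q=rows(*B1,20)
c=read_camera('wrist');cv2.imwrite('pics/mid.png',c['img'])
g=c['img'][:,:,:].max(2)
```

```text
16.15 [-0.16 -0.18  1.79  0.    1.53 -1.9 ]
20 rows of shift [0.0637, 0.0473, 0.0959] turn [-0.0067, -0.0117, -0.0032] mm 15.0 deg 5.0
  bad 0 max dq/row 0.105 q end [ 0.43 -0.22  2.32 -1.01  0.51 -2.11] pos end [0.492  0.2304 0.2068] q lo/hi [-0.12 -0.22  1.8  -1.01  0.51 -2.19] [ 0.43 -0.18  2.32 -0.03  1.49 -1.93]
```

View pics/mid.png

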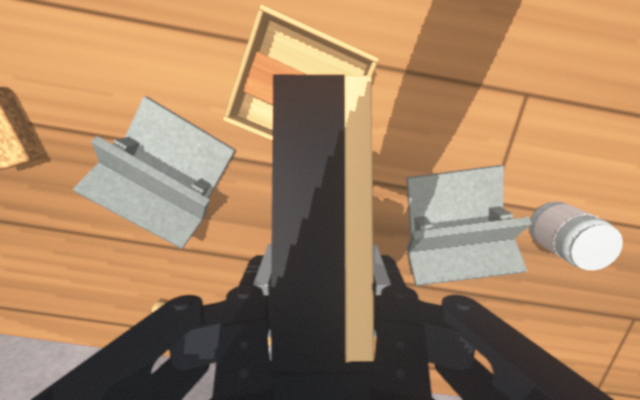

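The pair is intact and clamped: tray u 273–345, board 345–373, end edges at v≈75 and v≈361. Stand B's base back corners are at (408,178) and (502,166). I'll check the pair's offset in the gripper and stand B's pose from this view.

```bash
cat > t.py <<'E'
from h import *
E
python3 - <<'E'
from h import *
s=get_state();c=read_camera('wrist');W=T(c,s)
import pickle;pickle.dump((s,c),open('wM.pkl','wb'))
m=np.array(c['mount']);f=np.radians(20)
# tool-frame axes of pair (A grip, z=+n): y_t=cos f dn+sin f Y ; x_t=y_t x n
# dn=(cos f) y_t + a x_t ; Y = sin f y_t + b x_t
M3=np.c_[np.cross(np.cos(f)*dn+np.sin(f)*np.array([0,1,0]),nv),np.cos(f)*dn+np.sin(f)*np.array([0,1,0]),nv]
for st in(.095,.098,.101):
  for nn in(-.018,.008,.018):
    r=[]
    for Y in(.075,-.075):
        v=M3.T@(-(.120-st)*dn+Y*np.array([0,1,0])+nn*nv)
        q=np.linalg.inv(m)@np.r_[v,1];r.append((c['fx']*q[0]/q[2]+c['cx'],c['fy']*q[1]/q[2]+c['cy']))
    print(st,nn,np.round(r,0).tolist())
for u,v in((408,178),(502,166)): print(onz(c,u,v,.012,W).round(4))
p,q=onz(c,408,178,.012,W),onz(c,502,166,.012,W);e=q-p;y=np.arctan2(-e[0],e[1]);print(np.linalg.norm(e),np.degrees(y),((p+q)/2)[:2]+.0725*np.array([np.cos(y),np.sin(y)]))
E
```

```text
0.095 -0.018 [[272.0, 81.0], [269.0, 509.0]]
0.095 0.008 [[343.0, 81.0], [344.0, 509.0]]
0.095 0.018 [[370.0, 81.0], [373.0, 509.0]]
0.098 -0.018 [[273.0, 85.0], [270.0, 501.0]]
0.098 0.008 [[342.0, 85.0], [344.0, 501.0]]
0.098 0.018 [[369.0, 85.0], [372.0, 501.0]]
0.101 -0.018 [[274.0, 88.0], [271.0, 494.0]]
0.101 0.008 [[342.0, 88.0], [343.0, 494.0]]
0.101 0.018 [[368.0, 88.0], [371.0, 494.0]]
[0.5293 0.1644 0.012 ]
[0.4861 0.3037 0.012 ]
0.14586528797469164 17.223586326321147 [0.5769355  0.25554785]
```

Call:
send_rows:
  plan:
    - [[0.064,0.047,0.096],[-0.0067,-0.0117,-0.0032]]
    - [[0.064,0.047,0.096],[-0.0067,-0.0117,-0.0032]]
    - [[0.064,0.047,0.096],[-0.0067,-0.0117,-0.0032]]
    - [[0.064,0.047,0.096],[-0.0067,-0.0117,-0.0032]]
    - [[0.064,0.047,0.096],[-0.0067,-0.0117,-0.0032]]
    - [[0.064,0.047,0.096],[-0.0067,-0.0117,-0.0032]]
    - [[0.064,0.047,0.096],[-0.0067,-0.0117,-0.0032]]
    - [[0.064,0.047,0.096],[-0.0067,-0.0117,-0.0032]]
    - [[0.064,0.047,0.096],[-0.0067,-0.0117,-0.0032]]
    - [[0.064,0.047,0.096],[-0.0067,-0.0117,-0.0032]]

```text
time: 17.25
eef_pos: [0.5236, 0.1451, 0.3241]
tcp_rot: [0.755, 0.386, -0.224, -0.48]
contact_force: [-0.6, -0.4, -4.5]
opening: 0.408
```

Call:
send_rows:
  plan:
    - [[0.064,0.047,0.096],[-0.0067,-0.0117,-0.0032]]
    - [[0.064,0.047,0.096],[-0.0067,-0.0117,-0.0032]]
    - [[0.064,0.047,0.096],[-0.0067,-0.0117,-0.0032]]
    - [[0.064,0.047,0.096],[-0.0067,-0.0117,-0.0032]]
    - [[0.064,0.047,0.096],[-0.0067,-0.0117,-0.0032]]
    - [[0.064,0.047,0.096],[-0.0067,-0.0117,-0.0032]]
    - [[0.064,0.047,0.096],[-0.0067,-0.0117,-0.0032]]
    - [[0.064,0.047,0.096],[-0.0067,-0.0117,-0.0032]]
    - [[0.064,0.047,0.096],[-0.0067,-0.0117,-0.0032]]
    - [[0.064,0.047,0.096],[-0.0067,-0.0117,-0.0032]]
    - [[0,0,0],[0,0,0]]
    - [[0,0,0],[0,0,0]]

```text
time: 18.45
eef_pos: [0.4924, 0.227, 0.2071]
tcp_rot: [0.666, 0.639, -0.346, -0.167]
contact_force: [0.2, 0.3, -4.3]
opening: 0.41
```

```bash
cat >> h.py <<'E'
B=stand((.577,.257),17.9)
E
python3 - <<'E'
from h import *
s=get_state();print(s['time'],s['qpos'].round(2),s['eef_pos'].round(4))
b1=pose(B,-20,-1,.22,.03,.001);delta(*b1)
b2=pose(B,-20,-1,.13,.024,.001);q=rows(*b2,6);b3=pose(B,-20,-1,.102,.020,.001)
rows(*b3,4,p0=b2[0],R0=b2[1],q=q)
c=read_camera('wrist');cv2.imwrite('pics/preB.png',c['img'])
E
```

```text
18.45 [ 0.43 -0.19  2.3  -1.03  0.52 -2.09] [0.4924 0.227  0.2071]
shift [ 0.029 -0.006 -0.   ] turn [-0.0005  0.0005 -0.0009] rows 0.1
6 rows of shift [0.048, 0.1163, 0.0081] turn [-0.0001, 0.0001, -0.0002] mm 15.0 deg 0.1
  bad 0 max dq/row 0.056 q end [ 0.41  0.04  2.22 -1.31  0.44 -1.78] pos end [0.5482 0.2487 0.1389] q lo/hi [ 0.41 -0.18  2.22 -1.31  0.44 -2.06] [ 0.42  0.04  2.3  -1.05  0.5  -1.78]
4 rows of shift [0.02, 0.0548, 0.0083] turn [0.0, 0.0, 0.0] mm 7.0 deg 0.0
  bad 0 max dq/row 0.027 q end [ 0.41  0.12  2.19 -1.4   0.42 -1.68] pos end [0.5643 0.254  0.1163] q lo/hi [ 0.41  0.06  2.19 -1.4   0.42 -1.76] [ 0.41  0.12  2.21 -1.33  0.43 -1.68]
```

View pics/preB.png

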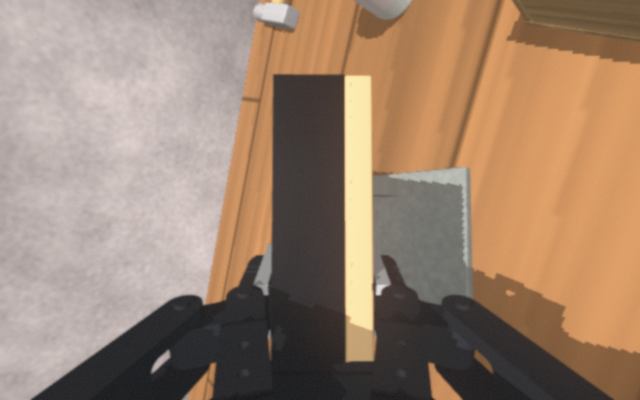

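Pair held, turned over with the board side (u 345–373) towards stand B's back and the tray outward. I'll descend in stages, watching the force.

Call:
send_rows:
  plan:
    - [[0.048,0.116,0.008],[0,0.0001,-0.0002]]
    - [[0.048,0.116,0.008],[0,0.0001,-0.0002]]
    - [[0.048,0.116,0.008],[0,0.0001,-0.0002]]
    - [[0.048,0.116,0.008],[0,0.0001,-0.0002]]
    - [[0.048,0.116,0.008],[0,0.0001,-0.0002]]
    - [[0.048,0.116,0.008],[0,0.0001,-0.0002]]
    - [[0,0,0],[0,0,0]]
    - [[0,0,0],[0,0,0]]

```text
time: 19.3
eef_pos: [0.5493, 0.2498, 0.1415]
tcp_rot: [0.665, 0.642, -0.343, -0.168]
contact_force: [-0.5, -0.3, -4.0]
opening: 0.408
```

Run:
```python
from h import *
s=get_state();print(s['qpos'].round(2),s['eef_pos'].round(4),s['contact_force'].round(1));delta(*pose(B,-20,-1,.13,.024,.001))
rows(*pose(B,-20,-1,.102,.020,.001),4)
```

```text
[ 0.42  0.07  2.2  -1.32  0.44 -1.76] [0.5493 0.2498 0.1415] [-0.5 -0.3 -4. ]
shift [-0.003  0.008  0.023] turn [ 0.0003 -0.      0.0004] rows 0.1
4 rows of shift [0.0191, 0.0569, 0.0142] turn [0.0001, -0.0, 0.0001] mm 7.0 deg 0.0
  bad 0 max dq/row 0.029 q end [ 0.41  0.12  2.19 -1.4   0.42 -1.68] pos end [0.5643 0.254  0.1163] q lo/hi [ 0.41  0.06  2.19 -1.4   0.42 -1.76] [ 0.41  0.12  2.21 -1.32  0.43 -1.68]
```

Call:
send_rows:
  plan:
    - [[0.019,0.056,0.012],[0.0001,0,0.0001]]
    - [[0.019,0.056,0.012],[0.0001,0,0.0001]]
    - [[0.019,0.056,0.012],[0.0001,0,0.0001]]
    - [[0.019,0.056,0.012],[0.0001,0,0.0001]]
    - [[0,0,0],[0,0,0]]
    - [[0,0,0],[0,0,0]]

```text
time: 19.9
eef_pos: [0.5636, 0.2541, 0.1158]
tcp_rot: [0.665, 0.641, -0.345, -0.168]
contact_force: [-0.2, 0.2, -4.2]
opening: 0.41
```

```bash
cat > fs.py <<'E'
from h import *
s=get_state();f=B[0].T@(s['contact_force']-[0,0,-4.4]);p=B[0].T@(s['eef_pos']-B[1])-[.045,0,.03]
print('t',s['time'],'f up-slope',(-f@dn).round(1),'f out',(f@nv).round(1),'fy',f[1].round(1),'s',(-p@dn).round(4),'n',(p@nv).round(4),'y',p[1].round(4),'torque',s['wrist_torque'].round(2),'open',s['opening'])
delta(*pose(B,-20,-1,.095,.018,.001))
E
python3 fs.py
```

```text
t 19.9 f up-slope 0.2 f out 0.0 fy 0.2 s 0.1022 n 0.0192 y 0.0014 torque [ 0.13  0.95 -0.03] open 0.4099335690925798
shift [0.018 0.057 0.01 ] turn [-0.0004  0.0003  0.    ] rows 0.1
```

Call:
send_rows:
  plan:
    - [[0.0057,0.0157,0],[0,0,0]]
    - [[0.0057,0.0157,0],[0,0,0]]
    - [[0,0,0],[0,0,0]]
    - [[0,0,0],[0,0,0]]

```text
time: 20.3
eef_pos: [0.5664, 0.2551, 0.1136]
tcp_rot: [0.665, 0.641, -0.345, -0.168]
contact_force: [0.0, -0.8, -4.5]
opening: 0.408
```

```bash
python3 fs.py
```

```text
t 20.3 f up-slope 0.1 f out -0.3 fy -0.7 s 0.0985 n 0.0197 y 0.0014 torque [ 0.13  1.   -0.05] open 0.40845637007568597
shift [0.007 0.028 0.014] turn [-0.0002  0.0002  0.    ] rows 0.1
```

Call:
send_rows:
  plan:
    - [[0.0043,0.0117,0],[0,0,0]]
    - [[0,0,0],[0,0,0]]
    - [[0,0,0],[0,0,0]]

```text
time: 20.6
eef_pos: [0.5674, 0.2553, 0.1124]
tcp_rot: [0.665, 0.641, -0.345, -0.168]
contact_force: [-0.0, 0.1, -4.4]
opening: 0.41
```

```bash
python3 fs.py
```

```text
t 20.6 f up-slope -0.0 f out -0.0 fy 0.2 s 0.0969 n 0.0196 y 0.0014 torque [ 0.09  0.96 -0.03] open 0.4099183302136691
shift [0.003 0.016 0.014] turn [-0.0003  0.0002  0.    ] rows 0.1
```

Call:
send_rows:
  plan:
    - [[0.0043,0.0117,0],[0,0,0]]
    - [[0,0,0],[0,0,0]]
    - [[0,0,0],[0,0,0]]

```text
time: 20.9
eef_pos: [0.5684, 0.2557, 0.1113]
tcp_rot: [0.665, 0.641, -0.345, -0.168]
contact_force: [0.7, -0.7, -5.1]
opening: 0.406
```

```bash
python3 fs.py
```

```text
t 20.9 f up-slope -0.9 f out -0.2 fy -0.9 s 0.0954 n 0.0196 y 0.0014 torque [0.13 1.   0.02] open 0.405962925191504
shift [-0.002  0.004  0.013] turn [-0.0003  0.0002  0.    ] rows 0.0
```

Call:
send_rows:
  plan:
    - [[0.0043,0.0117,0],[0,0,0]]
    - [[0,0,0],[0,0,0]]
    - [[0,0,0],[0,0,0]]

```text
time: 21.2
eef_pos: [0.569, 0.2559, 0.1109]
tcp_rot: [0.665, 0.641, -0.345, -0.168]
contact_force: [-8.9, -2.0, 1.7]
opening: 0.409
```

```bash
python3 fs.py
```

```text
t 21.2 f up-slope 10.8 f out -2.1 fy 0.8 s 0.0946 n 0.0197 y 0.0014 torque [-0.09  1.21 -0.19] open 0.40882366409666687
shift [-0.004 -0.002  0.014] turn [-0.0002  0.0002 -0.0002] rows 0.0
```

Call:
send_rows:
  plan:
    - [[-0.001,-0.003,0.012],[0,0,0]]
    - [[0,0,0],[0,0,0]]
    - [[0,0,0],[0,0,0]]

```text
time: 21.5
eef_pos: [0.5683, 0.2558, 0.1102]
tcp_rot: [0.665, 0.641, -0.344, -0.168]
contact_force: [-5.2, -0.0, 1.0]
opening: 0.411
```

```bash
python3 fs.py
```

```text
t 21.5 f up-slope 7.3 f out 0.3 fy 1.6 s 0.0947 n 0.0187 y 0.0015 torque [ 0.01  0.92 -0.13] open 0.4114177429678841
shift [-0.005 -0.001  0.006] turn [-0.0001  0.0002 -0.    ] rows 0.0
```

Call:
send_rows:
  plan:
    - [[0,0,0.01],[0,0,0]]
    - [[0,0,0],[0,0,0]]
    - [[0,0,0],[0,0,0]]

```text
time: 21.8
eef_pos: [0.5681, 0.2557, 0.11]
tcp_rot: [0.665, 0.641, -0.344, -0.168]
contact_force: [-4.6, -0.6, 4.4]
opening: 0.409
```

```bash
python3 fs.py
```

```text
t 21.8 f up-slope 9.4 f out 3.0 fy 0.8 s 0.0947 n 0.0185 y 0.0015 torque [ 0.11  0.34 -0.1 ] open 0.4094765787753709
shift [-0.005 -0.001  0.004] turn [0.0001 0.0002 0.    ] rows 0.0
```

Call:
send_rows:
  plan:
    - [[0,0,0.008],[0,0,0]]
    - [[0,0,0],[0,0,0]]
    - [[0,0,0],[0,0,0]]

```text
time: 22.1
eef_pos: [0.5678, 0.2555, 0.1097]
tcp_rot: [0.665, 0.642, -0.344, -0.167]
contact_force: [-4.5, -0.1, 5.5]
opening: 0.406
```

```bash
python3 fs.py
```

```text
t 22.1 f up-slope 10.0 f out 4.0 fy 1.3 s 0.0947 n 0.018 y 0.0015 torque [ 0.07 -0.1   0.01] open 0.40618919102238804
shift [-0.004 -0.001  0.   ] turn [0.0002 0.0002 0.    ] rows 0.0
```

Call:
send_rows:
  plan:
    - [[0,0,0],[0,0,0]]
    - [[0,0,0],[0,0,0]]
    - [[0,0,0],[0,0,0]]
    - [[0,0,0],[0,0,0]]
    - [[0,0,0],[0,0,0]]
    - [[0,0,0],[0,0,0]]
    - [[0,0,0],[0,0,0]]
  gripper: 0

```text
time: 22.8
eef_pos: [0.5667, 0.2551, 0.108]
tcp_rot: [0.665, 0.641, -0.345, -0.168]
contact_force: [0.4, -0.7, 0.1]
opening: 1.002
```

```bash
python3 fs.py
python3 - <<'E'
from h import *
rows(*pose(B,-20,-1,.22,.018,.001),6)
E
```

```text
t 22.8 f up-slope 3.0 f out 3.3 fy -0.8 s 0.0943 n 0.016 y 0.0014 torque [0.07 0.38 0.02] open 1.0016964605881904
shift [-0.005 -0.004 -0.017] turn [-0.0003  0.0002  0.    ] rows 0.0
6 rows of shift [-0.0602, -0.1639, -0.0026] turn [-0.0, 0.0, 0.0] mm 21.0 deg 0.0
  bad 0 max dq/row 0.095 q end [ 0.43 -0.23  2.34 -1.03  0.51 -2.08] pos end [0.4836 0.2279 0.1983] q lo/hi [ 0.41 -0.23  2.21 -1.37  0.43 -2.08] [ 0.43  0.09  2.34 -1.03  0.51 -1.71]
```

Call:
send_rows:
  plan:
    - [[-0.06,-0.164,0],[0,0,0]]
    - [[-0.06,-0.164,0],[0,0,0]]
    - [[-0.06,-0.164,0],[0,0,0]]
    - [[-0.06,-0.164,0],[0,0,0]]
    - [[-0.06,-0.164,0],[0,0,0]]
    - [[-0.06,-0.164,0],[0,0,0]]
    - [[0,0,0],[0,0,0]]

```text
time: 23.5
eef_pos: [0.4822, 0.2279, 0.1994]
tcp_rot: [0.665, 0.642, -0.343, -0.167]
contact_force: [-0.0, -0.1, 1.0]
opening: 0.999
```

Run:
```python
from h import *
az=np.radians(18);X=np.array([np.cos(az),np.sin(az),0]);Y=np.array([0,0,-1.])
rows(np.array([.53,.24,.38]),np.c_[X,Y,np.cross(X,Y)],12)
```

```text
12 rows of shift [0.0328, -0.1025, -0.0876] turn [0.0113, 0.0177, 0.0046] mm 17.0 deg 7.7
  bad 0 max dq/row 0.168 q end [ 0.25  0.01  1.64 -0.    1.49 -1.63] pos end [0.53 0.24 0.38] q lo/hi [ 0.25 -0.22  1.64 -0.89  0.62 -2.09] [ 0.48  0.01  2.29 -0.    1.49 -1.63]
```

Call:
send_rows:
  plan:
    - [[0.0328,-0.1025,-0.0876],[0.0113,0.0177,0.0046]]
    - [[0.0328,-0.1025,-0.0876],[0.0113,0.0177,0.0046]]
    - [[0.0328,-0.1025,-0.0876],[0.0113,0.0177,0.0046]]
    - [[0.0328,-0.1025,-0.0876],[0.0113,0.0177,0.0046]]
    - [[0.0328,-0.1025,-0.0876],[0.0113,0.0177,0.0046]]
    - [[0.0328,-0.1025,-0.0876],[0.0113,0.0177,0.0046]]
    - [[0.0328,-0.1025,-0.0876],[0.0113,0.0177,0.0046]]
    - [[0.0328,-0.1025,-0.0876],[0.0113,0.0177,0.0046]]
    - [[0.0328,-0.1025,-0.0876],[0.0113,0.0177,0.0046]]
    - [[0.0328,-0.1025,-0.0876],[0.0113,0.0177,0.0046]]
    - [[0.0328,-0.1025,-0.0876],[0.0113,0.0177,0.0046]]
    - [[0.0328,-0.1025,-0.0876],[0.0113,0.0177,0.0046]]

```text
time: 24.7
eef_pos: [0.532, 0.2397, 0.3771]
tcp_rot: [0.699, 0.104, -0.11, -0.699]
contact_force: [0.2, 0.6, -0.2]
opening: 1.005
```

Call:
send_rows:
  plan:
    - [[0,0,0],[0,0,0]]
    - [[0,0,0],[0,0,0]]

```text
time: 24.9
eef_pos: [0.5315, 0.2394, 0.3762]
tcp_rot: [0.7, 0.107, -0.112, -0.698]
contact_force: [-0.9, -0.2, -1.2]
opening: 0.997
```

Run:
```python
from h import *
import pickle
s=get_state();c=read_camera('wrist');sc=read_camera('scene');W=T(c,s);pickle.dump((s,c,sc),open('wF.pkl','wb'))
img=c['img'].copy()
# expected seated pair corners (overlay as small dots): tray underside n=36 and board n=0 at s=0/120
def P(sl,n,y): return B[1]+B[0]@(np.array([.045,y,.03])-sl*dn+n*nv)
pts=[P(sl,n,y) for sl,n in((0,36e-3),(.12,36e-3),(.12,.010),(.12,0)) for y in(-.075,.075)]
px=[proj(c,p,W) for p in pts];print(np.round(px).tolist(),s['eef_pos'])
u=np.array(px);x0,y0=np.maximum(u.min(0)-40,0).astype(int);x1,y1=(u.max(0)+40).astype(int)
k=400/max(x1-x0,y1-y0)
cr=cv2.resize(img[y0:y1,x0:x1],None,fx=k,fy=k,interpolation=3)
for p in u: cv2.circle(cr,tuple(int(t) for t in (p-[x0,y0])*k),2,(0,0,255),-1)
print(x0,y0,k)
S=sc['img'][130:310,190:480];S=cv2.resize(S,(400,248),interpolation=3)
o=np.zeros((560,800,3),np.uint8);h,w=cr.shape[:2];o[:h,:w]=cr[:560,:400];o[:248,400:]=S
o[250:500,400:]=cv2.resize(c['img'],(400,250))
cv2.imwrite('pics/fin.png',o)
```

```text
[[272.0, 237.0], [376.0, 236.0], [258.0, 197.0], [391.0, 196.0], [260.0, 177.0], [389.0, 177.0], [261.0, 170.0], [388.0, 170.0]] [0.53148267 0.23939388 0.37621296]
218 129 1.8779342723004695
```

View pics/fin.png

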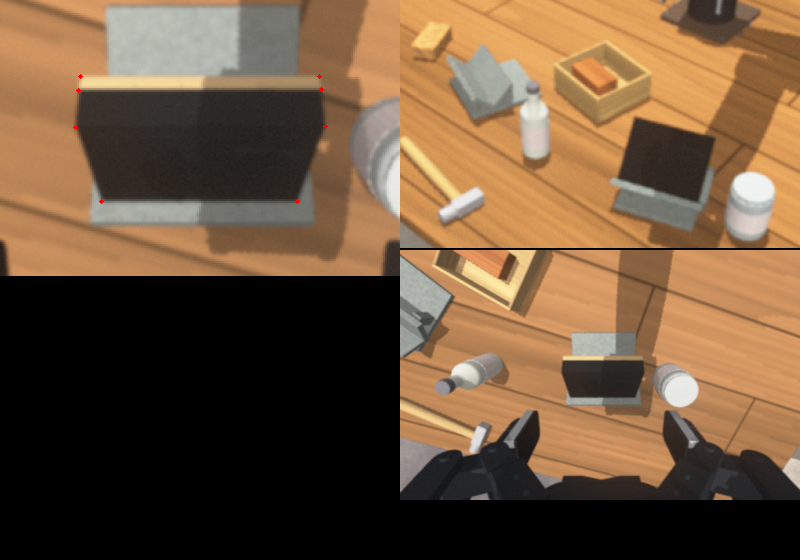

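```bash
python3 -c "
from plant import *
print(get_state()['time']);print(sign_off())"
```

```text
25.0
the job is handed in; nothing more can be done
None
```

The job is done and handed in at about 25 s of robot time.

- **Offcut:** I took it off the second stand first, and it lies flat in the offcuts box.
- **Pair:** I pinched the tray and board together at the overhang with 100 N and lifted them clear. I turned them over with the wrist in mid-air and lowered them onto the second stand. They touched the ledge at about 11 N and were pressed against the back at about 4 N before I let go.

**Last checks:**
- **Seating:** in the final wrist picture, the corners of the board and tray match the fully seated position to about 1 mm. The board is against the stand and the upturned tray is on top.
- **Centring:** the pair sits about 2–3 mm off the middle of the ledge, measured against the ledge ends. My estimates of that stand's centre differed by about the same amount, so I left it alone.
- **Bystanders:** the glue bottle, tin and sanding block all look undisturbed in that picture, judged by eye.
- **Not checked:** the panel is hidden under the tray, so I could not see it directly. The lifted weight, about 4.4 N, was a little under the 5.1 N expected from the stated masses.

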